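Kit the sound parts for a power-board repair

ROBOT

A 6-joint arm with a two-finger parallel gripper is mounted at the origin on the work surface. World frame = base frame: x ahead of the robot, y to its left, z up, the work surface at z = 0. Lengths are in m, angles in rad, forces in N, time in s.
With the tool pointing down it reaches from about 0.35 to 1 m from the base axis. Payload 7.1 kg.
Tool frame: the origin (TCP) lies between the finger pads; the fingertips stand 11 mm ahead of it and the grasp point (between the pads) lies 8 mm behind it; z points along the fingers, y is the line along which they close (so a half turn about z gives the same grasp; the last joint's range is limited). The gripper opens to 85 mm and grips with 20 to 120 N. Pads are 22 mm wide; open, the fingers measure 114 mm over their backs; the gripper's body (76 mm by 85 mm) begins 54 mm behind the grasp point. The pads swing forward as they close: fully open they stand 13 mm farther back than shut.
Start: joints at [1.309, 0.423, 1.63, -0, 1.089, -0.019], TCP at [0.15, 0.607, 0.242] pointing down, gripper open.
Joint ranges: [-3, 3], [-0.9, 2.11], [0.09, 2.58], [-1.31, 4.45], [0.11, 2.69], [-2.54, 2.54]. Speed limits (rad/s): [2.39, 2.39, 3.01, 3.14, 3.14, 3.14].

INTERFACE

Orientations are given as a unit quaternion [w, x, y, z].
In Python, from bench import env, eyes gives the robot as it stands (env), with the cameras (eyes).
- The arm moves only by the shell command python3 inch.py 'ROWS'. ROWS is a JSON list of rows, 1 to 5 of them, each written [opening, [dx, dy, dz], turn]: the opening from 0.0 (shut) to 1.0 (fully open), then dx, dy, dz in fractions of the full range, 1 being 750 mm, then a turn about the tool's z in normalised numbers (1 is pi rad); each row is the pose to reach, as a shift and turn from the pose commanded when the command began, along the tool's axes at that moment; what a row does not reach only later rows make up. A row lasts 1/8 s, in which the tool goes at most 0.0625 m and 0.188 rad, less where a joint would pass 70% of its speed; a pose out of reach is approached as far as the arm can. The fingers move at their own pace and stop on an object; the grip force is fixed at half the most. Time passes only in rows, so rows that do not move let the fingers close. It prints the time, the measured TCP pose, the force, the opening and the grip force at its end. A shift or turn number past 1, either way, is cut back to 1. Input that does not fit is refused with a message, and nothing moves.
- env.observe(): the state, without advancing time (a new reading comes with each control period).
- eyes.camera(name): name is "side" or "top" or "wrist"; returns a dict with "color" (480x640x3 uint8, blue, green, red), "vertical_fov" (degrees; the focal length in pixels is half the picture's height over the tangent of half this angle, whatever the lens; pixels are square), "cx", "cy" (the principal point, pixels), "k1" (the pictures are not rectified: a ray, as slopes to the right and down, at radius r is drawn at 1 + k1 r^2 times it, then the intrinsics apply), "extrinsics" (4x4, takes a point from world to camera coordinates); the wrist camera has in their place "mount" (4x4, takes a point from camera to tool coordinates, whose origin is the TCP and whose axes are the flange's). Camera axes: x right, y down, z forward; pixel columns grow to the right and rows downward; lengths in m; the calibration is good to about 2 mm. A picture is of the moment at which its call begins: read the wrist's pose just before it. There is no depth.
- env.hand_in(): hands the job in; it is judged then, once.
The state is a dict: "t": time; "joints": joint angles; "dq": joint speeds; "joint_torque": joint torques, N m; "position": TCP position; "ee_rot": TCP orientation; "contact_force": force on the tool from outside, world axes, zero at the start; "ft_torque": the same for the moment, N m; "gripper_width": opening from 0.0 (shut) to 1.0 (fully open); "grip_force": force on a finger pad.
Only numpy, scipy, OpenCV 4.12 (cv2) and the standard library are available. Lean on these libraries where they do the work, as an engineer would, in place of code of your own. Each camera call takes 0.05 s, during which the arm holds its last target. There are 200 camera calls.

TASK

Pick out the four sound parts on the bench mat and set each one upright in the middle of the kit-tray cell lined in its own colour: blue relay, green capacitor, red film capacitor, yellow transformer. One relay is scorched and one capacitor has a bulging brown top: those two have failed, so leave them standing where they are on the mat.

Things in the scene. Friction and masses are not known exactly. Their poses are not given: they have to be found in the camera images.
- relay: sound relay: plain blue block 40 x 26 x 32 mm high, with a small white bar on its clean blue top; about 50 g. Origin: centre of its underside; z up, x along its longer side. Starts standing on the light grey mat (mat top 3 mm above the table).
- capacitor: sound capacitor: upright round can, green sleeve, flat bright silver top, 32 mm diameter, 42 mm high; about 45 g. Origin: centre of its underside; z up along the can. Starts standing on the light grey mat (mat top 3 mm above the table).
- film_block: film capacitor: red block 42 x 24 x 30 mm high, thin white bar on top; about 40 g. Origin: centre of its underside; z up, x along its longer side. Starts standing on the light grey mat (mat top 3 mm above the table).
- transformer: small transformer: yellow wound block 44 x 32 x 30 mm high, girdled across its middle by a black core 14 mm wide along x, 36 mm long along y and 32 mm high, whose flat ends (at y = +-18 mm) can be gripped; about 110 g. Origin: centre of its underside; z up, x along its longer side. Starts standing on the light grey mat (mat top 3 mm above the table).
- burnt_relay: failed relay, to be left alone: same blue block 40 x 26 x 32 mm high, but its top and upper sides are scorched black and brown. Origin: centre of its underside; z up, x along its longer side. Starts standing on the light grey mat (mat top 3 mm above the table).
- vented_capacitor: failed capacitor, to be left alone: same green can 32 mm diameter, 42 mm high, but with a bulging brown dome 6 mm higher on top instead of a flat silver top. Origin: centre of its underside; z up along the can. Starts standing on the light grey mat (mat top 3 mm above the table).
- cell_blue: kit-tray cell: fixed square dish, 78 mm outside, 70 mm inside, white rim, floor lined in blue. Origin: centre of underside, 4 mm above the table; x, y along its sides, z up. Inner floor 4 mm, rim 9 mm above the origin. Four cells, 84 mm apart, fill a grey tray 182 mm square (rim 14 mm above the table, just outside the cells); tray place and yaw, and which cell is where, vary.
- cell_green: kit-tray cell: fixed square dish, 78 mm outside, 70 mm inside, white rim, floor lined in green. Origin: centre of underside, 4 mm above the table; x, y along its sides, z up. Inner floor 4 mm, rim 9 mm above the origin. Four cells, 84 mm apart, fill a grey tray 182 mm square (rim 14 mm above the table, just outside the cells); tray place and yaw, and which cell is where, vary.
- cell_red: kit-tray cell: fixed square dish, 78 mm outside, 70 mm inside, white rim, floor lined in red. Origin: centre of underside, 4 mm above the table; x, y along its sides, z up. Inner floor 4 mm, rim 9 mm above the origin. Four cells, 84 mm apart, fill a grey tray 182 mm square (rim 14 mm above the table, just outside the cells); tray place and yaw, and which cell is where, vary.
- cell_yellow: kit-tray cell: fixed square dish, 78 mm outside, 70 mm inside, white rim, floor lined in yellow. Origin: centre of underside, 4 mm above the table; x, y along its sides, z up. Inner floor 4 mm, rim 9 mm above the origin. Four cells, 84 mm apart, fill a grey tray 182 mm square (rim 14 mm above the table, just outside the cells); tray place and yaw, and which cell is where, vary.

How it is judged:
By the outcome, as a careful person would: the job done as asked, in the order asked, and still so for the second after the job is handed in, with the robot touching nothing.
It also fails if it takes over 99 s, if anything falls off the work surface, if the arm or the gripper's body presses on something with over 40 N, if the wrist force passes 120 N, or if a joint passes its speed limit or range.

## Working session

There is one attempt and no reset: what is moved stays moved. The work goes in short steps, Python scripts to look and compute and a shell command to move; the robot and the scene stay as the last step left them, time stands still between calls to the robot, and variables do not carry over. Pictures are saved under pics/ and viewed, at most 14 in all, crops included, and the job is handed in when it is done.

```bash
ls; mkdir -p pics
python3 - <<'E'
from bench import env, eyes
import cv2
s=env.observe();print({k:s[k] for k in('t','position','ee_rot','gripper_width')})
for n in('top','side'):
    c=eyes.camera(n);cv2.imwrite(f'pics/{n}0.png',c['color']);print(n,c['vertical_fov'],c['cx'],c['cy'],c['k1'],c['extrinsics'])
E
```

```text
bench.py
inch.py
pics
{'t': 0.0, 'position': array([0.15009748, 0.60615113, 0.24152343]), 'ee_rot': array([-1.21347919e-04,  1.21132013e-01,  9.92636100e-01, -7.71115923e-04]), 'gripper_width': 0.9999241452497787}
top 43.040916524701636 320.1811923157266 236.62938779386135 -0.14003968211356438 [[-0.02073323 -0.99976473 -0.006373    0.01151233]
 [-0.98474499  0.02152242 -0.17266755  0.54769453]
 [ 0.17276409  0.00269583 -0.98495954  1.0798015 ]
 [ 0.          0.          0.          1.        ]]
side 44.00889674754641 318.1550928791315 235.6749415633302 0.03119271144933241 [[ 0.98921873 -0.14545047  0.01704317 -0.51709708]
 [-0.063264   -0.52939457 -0.84601363  0.06913548]
 [ 0.13207564  0.83581431 -0.5328888   1.09064131]
 [ 0.          0.          0.          1.        ]]
```

View pics/top0.png

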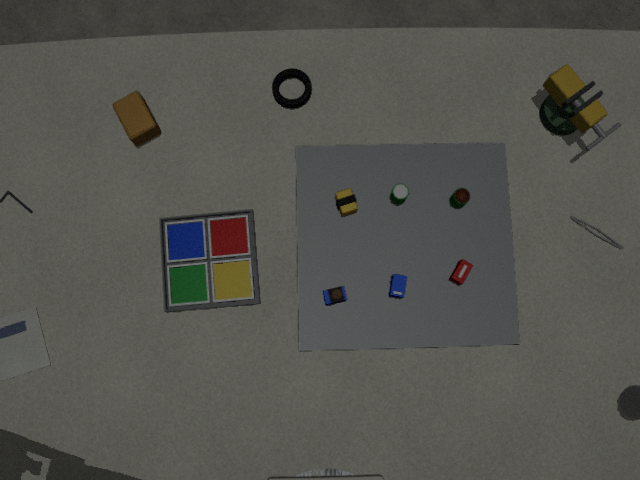

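View pics/side0.png

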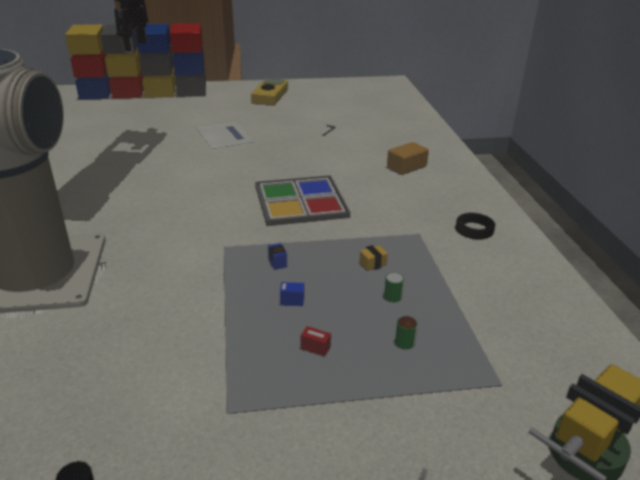

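```bash
cat > h.py <<'E'
from bench import env, eyes
import cv2, numpy as np
from scipy.spatial.transform import Rotation as Ro
def pose():
    s=env.observe(); q=s['ee_rot']; T=np.eye(4)
    T[:3,:3]=Ro.from_quat(np.r_[q[1:],q[0]]).as_matrix(); T[:3,3]=s['position']; return T
def shot(n):
    T=pose(); c=eyes.camera(n)
    c['T']=T@np.array(c['mount']) if n=='wrist' else np.linalg.inv(c['extrinsics'])
    return c
def cast(c,px,z):
    f=240/np.tan(np.radians(c['vertical_fov']/2)); K=np.array([[f,0,c['cx']],[0,f,c['cy']],[0,0,1]])
    u=cv2.undistortPoints(np.float64(px).reshape(-1,1,2),K,np.array([c['k1'],0,0,0.]))[:,0]
    d=np.c_[u,np.ones(len(u))]@c['T'][:3,:3].T; o=c['T'][:3,3]
    return (o+d*((z-o[2])/d[:,2])[:,None])[:,:2]
R={'blue':[(105,100,40,125,255,255)],'green':[(45,80,30,85,255,255)],'yellow':[(18,110,70,32,255,255)],'red':[(0,130,70,6,255,255),(174,130,70,180,255,255)]}
def blobs(img,col,amin=30,close=1):
    h=cv2.cvtColor(img,cv2.COLOR_BGR2HSV); m=sum(cv2.inRange(h,r[:3],r[3:]) for r in R[col])
    m=cv2.morphologyEx(m,cv2.MORPH_CLOSE,np.ones((close,close)))
    cs,_=cv2.findContours(m,cv2.RETR_EXTERNAL,cv2.CHAIN_APPROX_NONE)
    return sorted([k for k in cs if cv2.contourArea(k)>amin],key=cv2.contourArea,reverse=True)
def cen(k):
    m=cv2.moments(k); return m['m10']/m['m00'],m['m01']/m['m00']
def go(xy=None,z=None,yaw=None):
    "tool-axis shift to world xy,z; yaw = desired world angle of the tool y (closing) axis"
    T=pose(); p=T[:3,3].copy()
    if xy is not None:p[:2]=xy
    if z is not None:p[2]=z
    d=T[:3,:3].T@(p-T[:3,3]); cur=np.arctan2(T[1,1],T[0,1])
    t=0 if yaw is None else -((yaw-cur+np.pi/2)%np.pi-np.pi/2)
    print('go',d.round(4),'turn',round(t,3),'yaw',round(cur,3),'q6',env.observe()['joints'][5].round(2))
E
python3 - <<'E'
from h import *
c=shot('top')
for col in R:
    for k in blobs(c['color'],col,40,5)[:5]:
        u=cen(k); tray=cv2.contourArea(k)>900
        r=cv2.minAreaRect(cast(c,k[:,0],.008 if tray else .03).astype(np.float32))
        print(col,np.round(u,1),cv2.contourArea(k),'cell' if tray else '',cast(c,[u],.008 if tray else .025).round(4),np.round(r[1],3),round(r[2],1))
go([.6,-.15],.35)
E
```

```text
blue [185.6 240.5] 1174.5 cell [[0.5529 0.2602]] [0.07  0.069] 4.2
blue [397.9 285.1] 281.0  [[ 0.4566 -0.1434]] [0.028 0.04 ] 79.1
blue [326.5 296.8] 63.0  [[ 0.438  -0.0094]] [0.027 0.01 ] 11.3
green [188.1 283.6] 1203.5 cell [[0.4693 0.2541]] [0.069 0.069] 4.4
green [554.1 117.6] 93.0  [[ 0.7843 -0.475 ]] [0.057 0.027] 56.0
yellow [231.8 279.8] 1221.5 cell [[0.4751 0.1699]] [0.069 0.069] 3.9
yellow [133.5 114.3] 1014.5 cell [[0.8157 0.3744]] [0.088 0.057] 28.8
yellow [567.2  80.5] 586.0  [[ 0.8653 -0.5126]] [0.059 0.051] 33.5
yellow [593.3 112.4] 370.0  [[ 0.7957 -0.5602]] [0.038 0.051] 35.4
yellow [348.5 207.2] 96.0  [[ 0.6075 -0.0552]] [0.014 0.03 ] 17.6
red [228.6 236.4] 1162.0 cell [[0.5591 0.1763]] [0.068 0.068] 4.2
red [462.1 271. ] 229.0  [[ 0.4803 -0.2661]] [0.023 0.04 ] 57.3
go [-0.6185 -0.6261 -0.1075] turn 0 yaw 1.328 q6 -0.02
```

Careful with the scale: shifts go in shares of 750 mm and turns go in shares of pi rad. That gives: -0.19 m / 0.75 = -0.2533, -0.137 m / 0.75 = -0.1827.

```bash
G="tail -n 1"
python3 inch.py '[[1,[-0.08,-0.0533,0],0],[1,[-0.1333,-0.0933,0],0],[1,[-0.1933,-0.14,0],0],[1,[-0.2533,-0.1827,0],0],[1,[-0.2533,-0.1827,0],0]]'
python3 inch.py '[[1,[-0.08,-0.0533,0],0],[1,[-0.1333,-0.0933,0],0],[1,[-0.1933,-0.14,0],0],[1,[-0.2533,-0.1827,0],0],[1,[-0.2533,-0.1827,0],0]]'
python3 inch.py '[[1,[-0.0667,-0.2533,0],0],[1,[-0.0667,-0.2533,0],0],[1,[-0.0667,-0.2533,0],0],[1,[-0.0667,-0.2533,0],0],[1,[-0.0667,-0.2533,0],0]]'
python3 inch.py '[[1,[-0.0667,-0.2533,0],0],[1,[-0.0667,-0.2533,0],0],[1,[-0.0667,-0.2533,0],0],[1,[-0.0667,-0.2533,0],0],[1,[-0.0667,-0.2533,0],0]]'
python3 - <<'E'
from h import *
c=shot('wrist');cv2.imwrite('pics/w1.png',c['color']);print(c['vertical_fov'],c['k1'],c['mount'])
print(c['T'].round(3))
E
```

```text
t: 0.78
position: [0.3034, 0.4253, 0.2422]
ee_rot: [-0.0, 0.123, 0.992, -0.001]
contact_force: [0.7, 0.0, -0.1]
gripper_width: 1.0
grip_force: 0.0
t: 1.4
position: [0.4551, 0.2478, 0.2423]
ee_rot: [0.0, 0.123, 0.992, 0.0]
contact_force: [-0.3, 1.2, -1.2]
gripper_width: 1.0
grip_force: 0.0
t: 2.02
position: [0.4561, 0.0536, 0.2424]
ee_rot: [-0.0, 0.121, 0.993, 0.0]
contact_force: [0.2, -0.1, -0.3]
gripper_width: 0.998
grip_force: 0.0
t: 2.65
position: [0.4594, -0.1423, 0.2421]
ee_rot: [-0.0, 0.121, 0.993, 0.0]
contact_force: [-0.0, -0.6, -0.9]
gripper_width: 1.001
grip_force: 0.0
63.26945651893673 -0.052054771491588006 [[ 1.05435081e-04 -9.50987800e-01 -3.09228385e-01  7.87349119e-02]
 [ 9.99999511e-01  4.04300785e-04 -9.02407726e-04 -1.08479246e-03]
 [ 9.83200016e-04 -3.09228138e-01  9.50987377e-01 -1.31756158e-01]
 [ 0.00000000e+00  0.00000000e+00  0.00000000e+00  1.00000000e+00]]
[[ 0.24   0.923  0.3    0.383]
 [ 0.971 -0.228 -0.074 -0.125]
 [-0.     0.309 -0.951  0.374]
 [ 0.     0.     0.     1.   ]]
```

View pics/w1.png

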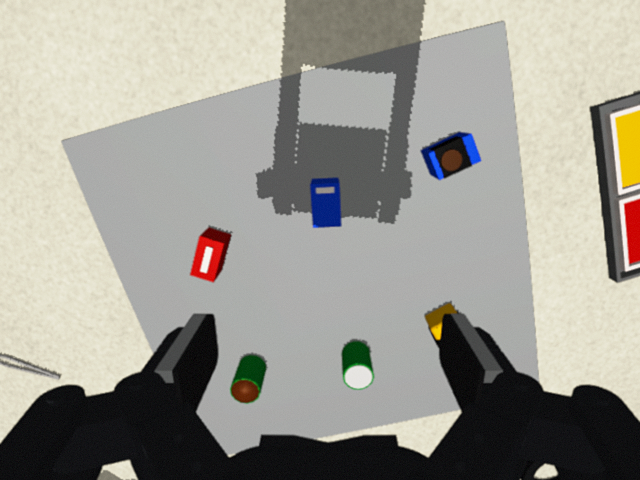

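```bash
cat >> h.py <<'E'
def block(c,k,L,W,zt):
    "top outline cast to the top plane; measure from the edges away from the camera. Returns centre, yaw of long axis"
    P=cast(c,k[:,0],zt).astype(np.float32); ctr,(a,b),ang=cv2.minAreaRect(P); th=np.radians(ang+(0 if a>b else 90))
    foot=c['T'][:2,3]; out=np.zeros(2)
    for t,l in((th,L),(th+np.pi/2,W)):
        e=np.array([np.cos(t),np.sin(t)]); s=np.sign((np.array(ctr)-foot)@e); far=np.percentile(P@e*s,98)
        out+=e*s*(far-l/2)
    return out,(th+np.pi/2)%np.pi-np.pi/2,np.round(sorted((a,b)),4),np.round(ctr,4)
E
python3 - <<'E'
from h import *
for n in('wrist','top'):
    c=shot(n)
    for col,L,W,z in(('blue',.04,.026,.035),('red',.042,.024,.033)):
        for k in blobs(c['color'],col,100,5):
            r=block(c,k,L,W,z)
            if r[0][1]<.1:print(n,col,np.round(cen(k)),r)
r=None
go([.457,-.143],.06)
E
```

```text
wrist blue [325. 202.] (array([ 0.45554872, -0.14502986]), np.float64(-0.1848711833930654), array([0.0261, 0.0444]), array([ 0.4535, -0.1447]))
wrist blue [449. 154.] (array([ 0.44063636, -0.02726998]), np.float64(-1.3663359956876437), array([0.0311, 0.0446]), array([ 0.4388, -0.0299]))
wrist red [209. 254.] (array([ 0.47923726, -0.26586189]), np.float64(-0.5663861869359472), array([0.0275, 0.0518]), array([ 0.4761, -0.2618]))
go [ 0.0016 -0.002   0.1822] turn 0 yaw 1.331 q6 -1.65
```

Converted, 0.14 m / 0.75 = 0.1867, -0.0045 m / 0.75 = -0.006, -0.055 rad / 3.1416 = -0.0175.

```bash
python3 inch.py '[[1,[0.0033,-0.006,0.0667],-0.0175],[1,[0.0033,-0.006,0.1333],-0.0175],[1,[0.0033,-0.006,0.1867],-0.0175],[1,[0.0033,-0.006,0.1867],-0.0175],[1,[0.0033,-0.006,0.1867],-0.0175]]'
python3 - <<'E'
from h import *
c=shot('wrist');cv2.imwrite('pics/w2.png',c['color'])
for k in blobs(c['color'],'blue',300,5): print(cen(k),block(c,k,.04,.026,.035))
go([.4555,-.145],.022,1.386)
E
```

```text
t: 3.42
position: [0.4563, -0.1468, 0.1035]
ee_rot: [0.001, 0.093, 0.996, -0.0]
contact_force: [0.8, -0.3, -0.4]
gripper_width: 1.003
grip_force: 0.0
(333.34650072150066, 255.40426587301587) (array([ 0.45553553, -0.1450519 ]), np.float64(-0.19237543871269125), array([0.026 , 0.0474]), array([ 0.4519, -0.1443]))
(531.1785365853658, 192.34582113821136) (array([ 0.44051143, -0.02733824]), np.float64(-1.364390922695991), array([0.035 , 0.0488]), array([ 0.4372, -0.0324]))
go [0.0018 0.0019 0.0819] turn -0.002 yaw 1.384 q6 -1.72
```

View pics/w2.png

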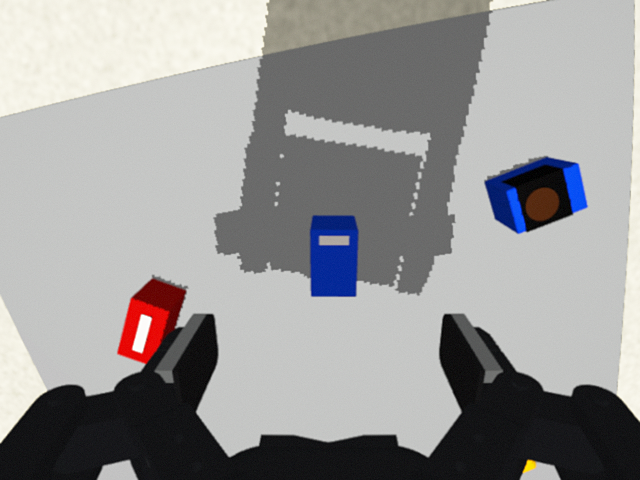

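The picture shows the relay at (333,255), square to the fingers and well between them; the measurement repeats within a millimetre. Grasp.

Converted, 0.081 m / 0.75 = 0.108, 0.08 m / 0.75 = 0.1067.

```bash
python3 inch.py '[[1,[0.0027,0.0027,0.0533],0],[1,[0.0027,0.0027,0.1067],0],[1,[0.0027,0.0027,0.108],0],[1,[0.0027,0.0027,0.108],0]]'
python3 inch.py '[[0,[0,0,0],0],[0,[0,0,0],0],[0,[0,0,0],0],[0,[0,0,0],0],[0,[0,0,0],0]]'
python3 inch.py '[[0,[0,0,-0.0667],0],[0,[0,0,-0.1333],0],[0,[0,0,-0.1333],0],[0,[0,0,-0.1333],0]]'
python3 - <<'E'
from h import *
go([.553,.2602],.12,1.644)
E
```

```text
t: 3.98
position: [0.455, -0.1453, 0.023]
ee_rot: [0.001, 0.094, 0.996, -0.0]
contact_force: [-0.1, 1.1, 0.3]
gripper_width: 0.999
grip_force: 0.0
t: 4.6
position: [0.4541, -0.1451, 0.022]
ee_rot: [0.0, 0.094, 0.996, -0.0]
contact_force: [-1.6, 0.8, 9.5]
gripper_width: 0.292
grip_force: 59.5
t: 5.1
position: [0.4534, -0.1449, 0.121]
ee_rot: [-0.0, 0.094, 0.996, 0.0]
contact_force: [-0.2, 0.3, 0.1]
gripper_width: 0.292
grip_force: 59.1
go [-0.0222  0.4165  0.001 ] turn -0.261 yaw 1.383 q6 -1.72
```

Converted, 0.208 m / 0.75 = 0.2773, -0.011 m / 0.75 = -0.0147, -0.26 rad / 3.1416 = -0.0828.

```bash
python3 inch.py '[[0,[-0.0147,0.08,0],-0.0318],[0,[-0.0147,0.1467,0],-0.0637],[0,[-0.0147,0.2133,0],-0.0828],[0,[-0.0147,0.2773,0],-0.0828],[0,[-0.0147,0.2773,0],-0.0828]]'
python3 - <<'E'
from h import *
go([.552,.2602],.12,1.644)
E
```

```text
t: 5.72
position: [0.5028, 0.0599, 0.1195]
ee_rot: [-0.001, -0.038, 0.999, 0.0]
contact_force: [0.3, 0.0, -1.0]
gripper_width: 0.291
grip_force: 59.3
go [-0.0643  0.196  -0.0006] turn 0.003 yaw 1.647 q6 -1.55
```

Converted, 0.1 m / 0.75 = 0.1333, 0.05 m / 0.75 = 0.0667.

```bash
python3 inch.py '[[0,[-0.0427,0.0667,0],0],[0,[-0.0427,0.1333,0],0],[0,[-0.0427,0.1333,0],0]]'
cat >> h.py <<'E'
def cells(c,amin=3000):
    for col in R:
        for k in blobs(c['color'],col,amin,5):
            x,y,w,h=cv2.boundingRect(k)
            if x>1 and y>1 and x+w<638 and y+h<478: 
                P=cast(c,k[:,0],.008).astype(np.float32); r=cv2.minAreaRect(P); print(col,np.round(r[0],4),np.round(r[1],3),round(r[2],1))
E
python3 - <<'E'
from h import *
cells(shot('wrist'))
go([.552,.2602],.12,1.644)
E
```

```text
t: 6.1
position: [0.5271, 0.1609, 0.1196]
ee_rot: [-0.001, -0.038, 0.999, -0.0]
contact_force: [-0.6, -0.6, -1.7]
gripper_width: 0.295
grip_force: 59.5
blue [0.5994 0.1648] [0.105 0.054] 4.6
blue [0.5542 0.2577] [0.069 0.069] 4.2
green [0.4694 0.2516] [0.07  0.069] 4.2
yellow [0.4753 0.167 ] [0.07 0.07] 4.3
red [0.5524 0.1728] [0.052 0.07 ] 4.3
go [-0.0324  0.0986 -0.0005] turn 0.001 yaw 1.645 q6 -1.37
```

Converted, 0.0967 m / 0.75 = 0.1289, -0.0333 m / 0.75 = -0.0444.

```bash
python3 inch.py '[[0,[-0.0444,0.0667,0],0],[0,[-0.0444,0.1289,0],0],[0,[-0.0444,0.1289,0],0],[0,[-0.0444,0.1289,0.0667],0],[0,[-0.0444,0.1289,0.0933],0]]'
python3 inch.py '[[0,[0,0,0.028],0],[0,[0,0,0.028],0],[0,[0,0,0.028],0],[0,[0,0,0.028],0]]'
python3 - <<'E'
from h import *
go([.553,.2583],.028)
E
```

```text
t: 6.78
position: [0.5523, 0.2551, 0.0484]
ee_rot: [-0.003, -0.035, 0.999, -0.001]
contact_force: [0.8, -0.2, 0.4]
gripper_width: 0.289
grip_force: 59.5
t: 7.28
position: [0.5549, 0.2584, 0.0313]
ee_rot: [0.001, -0.036, 0.999, 0.0]
contact_force: [0.5, 0.2, -0.6]
gripper_width: 0.289
grip_force: 59.5
go [0.0019 0.     0.0033] turn 0 yaw 1.643 q6 -1.23
```

Converted, 0.004 m / 0.75 = 0.0053, 0.001 m / 0.75 = 0.0013.

```bash
python3 inch.py '[[0,[0.0013,0,0.0053],0],[0,[0.0013,0,0.0053],0],[0,[0.0013,0,0.0053],0]]'
python3 inch.py '[[0.6,[0,0,0],0],[0.6,[0,0,0],0],[0.6,[0,0,0],0],[0.6,[0,0,-0.0533],0],[1,[0,0,-0.1333],0]]'
python3 inch.py '[[1,[0,0,-0.0667],0],[1,[0,0,-0.12],0],[1,[0,0,-0.12],0],[1,[0,0,-0.12],0]]'
python3 - <<'E'
from h import *
c=shot('wrist');cv2.imwrite('pics/w3.png',c['color']);cells(c)
for k in blobs(c['color'],'blue',300,1): print(cen(k),block(c,k,.04,.026,.04))
go([.66,-.143],.22)
E
```

```text
t: 7.65
position: [0.5541, 0.2585, 0.0271]
ee_rot: [0.001, -0.036, 0.999, 0.0]
contact_force: [-0.5, 0.6, 5.5]
gripper_width: 0.289
grip_force: 60.1
t: 8.28
position: [0.5519, 0.2574, 0.1253]
ee_rot: [-0.002, -0.036, 0.999, -0.001]
contact_force: [1.2, 0.6, 0.2]
gripper_width: 0.788
grip_force: 0.0
t: 8.78
position: [0.5528, 0.2579, 0.2156]
ee_rot: [-0.001, -0.036, 0.999, -0.0]
contact_force: [-0.1, 0.2, 0.0]
gripper_width: 0.996
grip_force: 0.0
blue [0.5538 0.2568] [0.069 0.07 ] 4.2
green [0.4693 0.2506] [0.07 0.07] 4.3
yellow [0.4754 0.1661] [0.07 0.07] 3.9
red [0.5599 0.1722] [0.069 0.069] 4.2
(328.7556859024124, 208.1256505362431) (array([0.56514107, 0.24605153]), np.float64(-1.4979621167088082), array([0.0621, 0.0634]), array([0.5463, 0.2563]))
(11.417685411572942, 53.14914425427873) (array([0.43783003, 0.01392407]), np.float64(-0.13798836293109318), array([0.0218, 0.0295]), array([0.4436, 0.011 ]))
go [-0.0783 -0.4074 -0.005 ] turn 0 yaw 1.643 q6 -1.23
```

View pics/w3.png

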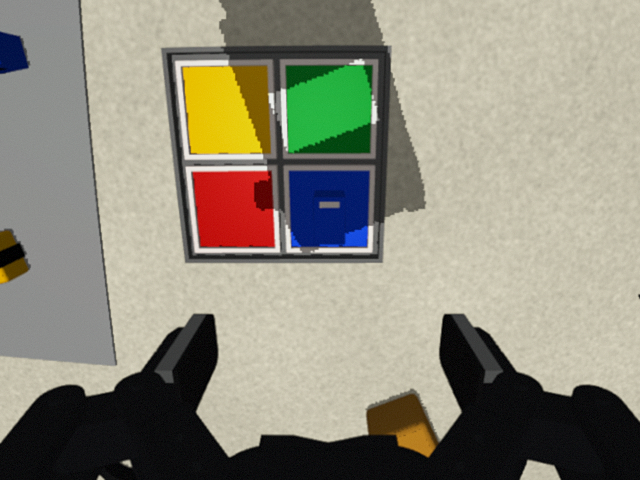

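Relay stands in the middle of the blue cell (white bar at (329,204)). Next, the sound capacitor.

Converted, -0.205 m / 0.75 = -0.2733, -0.024 m / 0.75 = -0.032.

```bash
python3 inch.py '[[1,[-0.032,-0.2733,0],0],[1,[-0.032,-0.2733,0],0],[1,[-0.032,-0.2733,0],0],[1,[-0.032,-0.2733,0],0],[1,[-0.032,-0.2733,0],0]]'
python3 inch.py '[[1,[-0.032,-0.2733,0],0],[1,[-0.032,-0.2733,0],0],[1,[-0.032,-0.2733,0],0],[1,[-0.032,-0.2733,0],0],[1,[-0.032,-0.2733,0],0]]'
cat >> h.py <<'E'
def silver(c):
    h=cv2.cvtColor(c['color'],cv2.COLOR_BGR2HSV)
    g=np.zeros((480,640),np.uint8); k=blobs(c['color'],'green',200,3)
    m=cv2.inRange(h,(0,0,150),(180,70,255))
    for g in k:
        x,y,w,hh=cv2.boundingRect(g); n=np.zeros_like(m); cv2.fillPoly(n,[cv2.convexHull(g)],255); n=cv2.dilate(n,np.ones((3,3)))&m
        cs=max(cv2.findContours(n,0,1)[0],key=cv2.contourArea,default=None)
        a=0 if cs is None else cv2.contourArea(cs); print('can',x,y,w,hh,'silver',a,cast(c,[cen(cs)],.045).round(4) if a>50 else '')
E
python3 - <<'E'
from h import *
c=shot('wrist');cv2.imwrite('pics/w4.png',c['color']);silver(c)
go([.63,-.15],.12)
E
```

```text
t: 9.45
position: [0.5916, 0.0544, 0.2149]
ee_rot: [-0.001, -0.035, 0.999, 0.0]
contact_force: [0.1, 0.2, 0.2]
gripper_width: 1.002
grip_force: 0.0
t: 10.07
position: [0.6308, -0.1466, 0.2155]
ee_rot: [-0.001, -0.036, 0.999, 0.0]
contact_force: [-0.4, 0.5, 0.4]
gripper_width: 1.002
grip_force: 0.0
can 154 171 54 46 silver 31.0 
can 300 192 39 47 silver 3.0 
can 0 310 28 74 silver 0.0 
go [ 0.0008 -0.0044  0.0956] turn 0 yaw 1.644 q6 -1.89
```

View pics/w4.png

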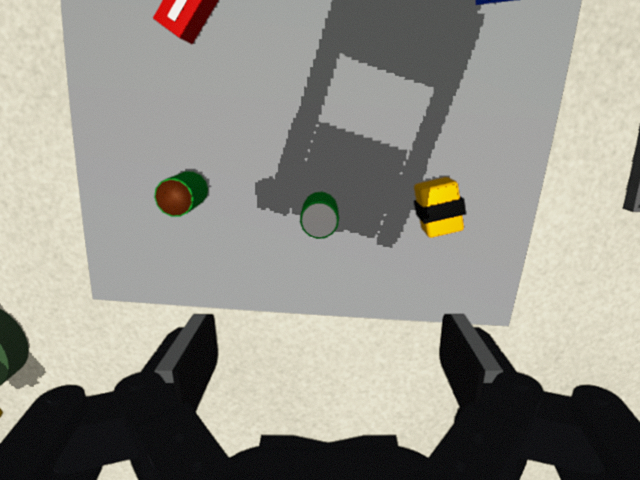

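```bash
sed -i 's/(0,0,150),(180,70,255)/(0,0,90),(180,70,255)/; s/n=cv2.dilate(n,np.ones((3,3)))&m/n\&=m/' h.py
python3 - <<'E'
from h import *
c=shot('wrist');silver(c);print(cast(c,[(319.5,219)],.045))
for k in blobs(c['color'],'yellow',300,15):
    if cv2.contourArea(k)<6000: print(cen(k),block(c,k,.044,.032,.033))
E
```

```text
can 153 171 54 46 silver 0.0 
can 299 192 39 47 silver 855.0 [[ 0.632  -0.1554]]
can 0 310 27 73 silver 0 
[[ 0.631084   -0.15391004]]
(437.67146394305166, 206.71494893221913) (array([ 0.61894894, -0.05447705]), np.float64(0.31293847231528704), array([0.0355, 0.0487]), array([ 0.6173, -0.0568]))
```

Converted, 0.105 m / 0.75 = 0.14, -0.008 m / 0.75 = -0.0107.

```bash
python3 inch.py '[[1,[0,-0.0107,0.0667],0],[1,[0,-0.0107,0.1333],0],[1,[0,-0.0107,0.14],0],[1,[0,-0.0107,0.14],0]]'
python3 - <<'E'
from h import *
c=shot('wrist');silver(c);go([.6315,-.1545],.026)
E
```

```text
t: 10.68
position: [0.632, -0.1541, 0.1123]
ee_rot: [0.0, -0.037, 0.999, -0.0]
contact_force: [0.8, 0.1, 0.6]
gripper_width: 0.998
grip_force: 0.0
can 88 191 85 70 silver 0.0 
can 301 220 57 72 silver 1798.5 [[ 0.6319 -0.1553]]
go [0.0014 0.0002 0.0873] turn 0 yaw 1.644 q6 -1.9
```

Converted, 0.086 m / 0.75 = 0.1147, 0.05 m / 0.75 = 0.0667.

```bash
python3 inch.py '[[1,[0.0007,-0.0007,0.0667],0],[1,[0.0007,-0.0007,0.1147],0],[1,[0.0007,-0.0007,0.1147],0],[1,[0.0007,-0.0007,0.1147],0]]'
python3 inch.py '[[0,[0,0,0],0],[0,[0,0,0],0],[0,[0,0,0],0],[0,[0,0,0],0],[0,[0,0,0],0]]'
python3 inch.py '[[0,[0,0,-0.0667],0],[0,[0,0,-0.1333],0],[0,[0,0,-0.1333],0],[0,[0,0,-0.1333],0]]'
python3 - <<'E'
from h import *
go([.4693,.2515],.12)
E
```

```text
t: 11.22
position: [0.6328, -0.1562, 0.0279]
ee_rot: [0.002, -0.036, 0.999, -0.001]
contact_force: [0.4, -0.8, 0.6]
gripper_width: 0.997
grip_force: 0.0
t: 11.85
position: [0.6315, -0.156, 0.0263]
ee_rot: [0.001, -0.036, 0.999, -0.0]
contact_force: [-2.0, -0.0, 6.3]
gripper_width: 0.361
grip_force: 59.0
t: 12.35
position: [0.6305, -0.1558, 0.125]
ee_rot: [-0.0, -0.036, 0.999, 0.0]
contact_force: [-0.8, 0.2, -1.3]
gripper_width: 0.357
grip_force: 59.5
go [0.1314 0.4178 0.0051] turn 0 yaw 1.643 q6 -1.9
```

Converted, 0.209 m / 0.75 = 0.2787, 0.066 m / 0.75 = 0.088.

```bash
python3 inch.py '[[0,[0.088,0.2787,0],0],[0,[0.088,0.2787,0],0],[0,[0.088,0.2787,0],0],[0,[0.088,0.2787,0],0],[0,[0.088,0.2787,0],0]]'
python3 inch.py '[[0,[0.088,0.2787,0],0],[0,[0.088,0.2787,0],0],[0,[0.088,0.2787,0],0],[0,[0.088,0.2787,0],0],[0,[0.088,0.2787,0],0]]'
python3 - <<'E'
from h import *
go([.4693,.2515],.0315)
E
```

```text
t: 12.98
position: [0.5478, 0.0496, 0.1236]
ee_rot: [-0.002, -0.038, 0.999, -0.0]
contact_force: [0.6, 0.0, 0.5]
gripper_width: 0.356
grip_force: 59.7
t: 13.6
position: [0.4686, 0.2524, 0.1243]
ee_rot: [-0.001, -0.037, 0.999, -0.0]
contact_force: [-0.3, 0.3, -0.8]
gripper_width: 0.361
grip_force: 59.8
go [-0.0007 -0.0009  0.0928] turn 0 yaw 1.646 q6 -1.17
```

Converted, 0.092 m / 0.75 = 0.1227, 0.08 m / 0.75 = 0.1067.

```bash
python3 inch.py '[[0,[-0.0013,-0.0013,0.0533],0],[0,[-0.0013,-0.0013,0.1067],0],[0,[-0.0013,-0.0013,0.1227],0],[0,[-0.0013,-0.0013,0.1227],0],[0,[-0.0013,-0.0013,0.1227],0]]'
python3 inch.py '[[0,[0,0,0],0],[0.6,[0,0,0],0],[0.6,[0,0,0],0],[0.6,[0,0,0],0],[0.6,[0,0,0],0]]'
python3 inch.py '[[0.6,[0,0,-0.0667],0],[0.8,[0,0,-0.1333],0],[1,[0,0,-0.2],0],[1,[0,0,-0.24],0],[1,[0,0,-0.24],0]]'
python3 - <<'E'
from h import *
c=shot('wrist');cv2.imwrite('pics/w5.png',c['color'])
go([.479,-.266],.21)
E
```

```text
t: 14.22
position: [0.4712, 0.2503, 0.034]
ee_rot: [0.001, -0.036, 0.999, 0.0]
contact_force: [0.6, 0.5, -0.5]
gripper_width: 0.353
grip_force: 61.9
t: 14.85
position: [0.4702, 0.2507, 0.0334]
ee_rot: [0.0, -0.036, 0.999, -0.0]
contact_force: [0.4, -0.0, -0.1]
gripper_width: 0.601
grip_force: 0.0
t: 15.48
position: [0.4716, 0.2513, 0.2159]
ee_rot: [0.002, -0.036, 0.999, 0.001]
contact_force: [0.0, -0.4, -0.7]
gripper_width: 0.998
grip_force: 0.0
go [ 0.0289 -0.5161  0.0036] turn 0 yaw 1.643 q6 -1.18
```

View pics/w5.png

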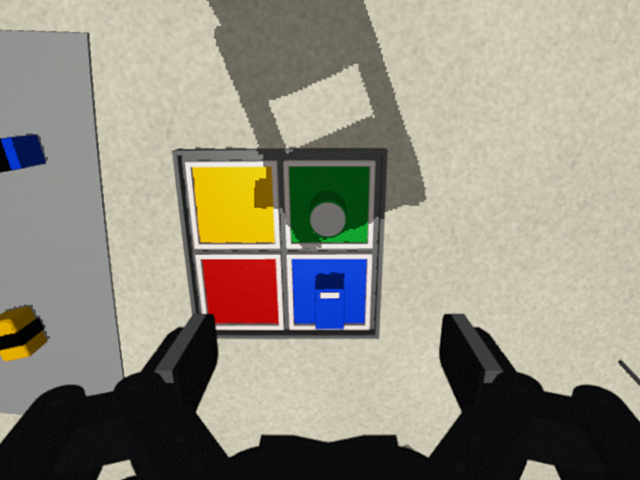

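Capacitor upright in the green cell, silver top at (328,219). Now the red film capacitor.

Converted, -0.258 m / 0.75 = -0.344, 0.014 m / 0.75 = 0.0187, 0.638 rad / 3.1416 = 0.2031.

```bash
python3 inch.py '[[1,[0.0187,-0.344,0],0.0477],[1,[0.0187,-0.344,0],0.0955],[1,[0.0187,-0.344,0],0.1432],[1,[0.0187,-0.344,0],0.2031],[1,[0.0187,-0.344,0],0.2031]]'
python3 - <<'E'
from h import *
go([.479,-.266],.21,1.005)
E
```

```text
t: 16.15
position: [0.4736, -0.0109, 0.2117]
ee_rot: [-0.001, 0.282, 0.959, -0.001]
contact_force: [-0.1, 0.5, 0.4]
gripper_width: 0.995
grip_force: 0.0
go [-0.1426 -0.2116  0.0018] turn -0.006 yaw 0.999 q6 -1.05
```

Converted, -0.211 m / 0.75 = -0.2813, -0.143 m / 0.75 = -0.1907.

```bash
python3 inch.py '[[1,[-0.1907,-0.2813,0],0],[1,[-0.1907,-0.2813,0],0],[1,[-0.1907,-0.2813,0],0],[1,[-0.1907,-0.2813,0],0],[1,[-0.1907,-0.2813,0],0]]'
python3 - <<'E'
from h import *
c=shot('wrist')
for k in blobs(c['color'],'red',400,5)[:2]:
    r=block(c,k,.042,.024,.033); print(cen(k),r)
    if r[0][1]<0: go(r[0],.10,r[1]+np.pi/2)
E
```

```text
t: 16.77
position: [0.4824, -0.2651, 0.2119]
ee_rot: [-0.001, 0.28, 0.96, 0.0]
contact_force: [-0.8, 0.4, -1.2]
gripper_width: 1.001
grip_force: 0.0
(326.0951419275216, 209.85347245596319) (array([ 0.47896085, -0.26587736]), np.float64(-0.5675473251712226), array([0.0232, 0.0453]), array([ 0.4773, -0.2654]))
go [ 0.0012 -0.0036  0.1118] turn 0.0 yaw 1.004 q6 -1.53
```

Converted, 0.15 m / 0.75 = 0.2, 0.12 m / 0.75 = 0.16.

```bash
python3 inch.py '[[1,[0.0013,-0.0047,0.08],0],[1,[0.0013,-0.0047,0.16],0],[1,[0.0013,-0.0047,0.2],0],[1,[0.0013,-0.0047,0.2],0]]'
python3 - <<'E'
from h import *
c=shot('wrist')
for k in blobs(c['color'],'red',400,5)[:1]: print(block(c,k,.042,.024,.033))
go([.479,-.266],.021)
E
```

```text
t: 17.32
position: [0.4779, -0.2618, 0.0606]
ee_rot: [-0.003, 0.278, 0.961, 0.001]
contact_force: [0.2, -0.1, 0.5]
gripper_width: 0.999
grip_force: 0.0
(array([ 0.47893118, -0.2658793 ]), np.float64(-0.5658415704930269), array([0.0236, 0.0501]), array([ 0.4754, -0.2639]))
go [-0.0016 -0.0027  0.0414] turn 0 yaw 1.007 q6 -1.53
```

Converted, 0.039 m / 0.75 = 0.052, 0.03 m / 0.75 = 0.04.

```bash
python3 inch.py '[[1,[0,0,0.04],0],[1,[0,0,0.052],0],[1,[0,0,0.052],0],[1,[0,0,0.052],0]]'
python3 - <<'E'
from h import *
go([.479,-.266],.021)
E
```

```text
t: 17.88
position: [0.4805, -0.2652, 0.0256]
ee_rot: [0.001, 0.279, 0.96, -0.0]
contact_force: [-0.5, -0.3, -0.3]
gripper_width: 0.999
grip_force: 0.0
go [ 0.0008 -0.0015  0.0045] turn 0 yaw 1.005 q6 -1.53
```

Converted, 0.004 m / 0.75 = 0.0053, -0.001 m / 0.75 = -0.0013.

```bash
python3 inch.py '[[1,[0.0013,-0.0013,0.0053],0],[0,[0.0013,-0.0013,0.0053],0],[0,[0.0013,-0.0013,0.0053],0],[0,[0.0013,-0.0013,0.0053],0],[0,[0.0013,-0.0013,0.0053],0]]'
python3 inch.py '[[0,[0,0,0],0],[0,[0,0,0],0]]'
python3 inch.py '[[0,[0,0,-0.0667],0],[0,[0,0,-0.1333],0],[0,[0,0,-0.1467],0],[0,[0,0,-0.1467],0]]'
python3 - <<'E'
from h import *
go([.5598,.1732],.13,1.644)
E
```

```text
t: 18.5
position: [0.4786, -0.2654, 0.0206]
ee_rot: [0.0, 0.279, 0.96, -0.0]
contact_force: [0.4, -0.6, 0.0]
gripper_width: 0.271
grip_force: 59.1
t: 18.75
position: [0.4786, -0.2654, 0.0206]
ee_rot: [0.0, 0.279, 0.96, -0.0]
contact_force: [0.2, -0.8, 4.3]
gripper_width: 0.271
grip_force: 59.5
t: 19.25
position: [0.4784, -0.2652, 0.1305]
ee_rot: [0.0, 0.279, 0.96, -0.0]
contact_force: [1.2, -0.4, -0.8]
gripper_width: 0.268
grip_force: 59.0
go [1.663e-01 4.138e-01 4.000e-04] turn -0.639 yaw 1.005 q6 -1.53
```

Converted, 0.207 m / 0.75 = 0.276, 0.083 m / 0.75 = 0.1107, -0.639 rad / 3.1416 = -0.2034.

```bash
python3 inch.py '[[0,[0.1107,0.276,0],-0.0477],[0,[0.1107,0.276,0],-0.0955],[0,[0.1107,0.276,0],-0.1432],[0,[0.1107,0.276,0],-0.2034],[0,[0.1107,0.276,0],-0.2034]]'
python3 - <<'E'
from h import *
go([.5598,.1732],.13,1.644)
E
```

```text
t: 19.88
position: [0.5183, -0.0437, 0.1284]
ee_rot: [-0.002, -0.039, 0.999, 0.0]
contact_force: [-0.1, -0.1, -1.0]
gripper_width: 0.268
grip_force: 59.1
go [-0.0582  0.213  -0.0016] turn 0.004 yaw 1.648 q6 -1.76
```

Converted, 0.213 m / 0.75 = 0.284, -0.058 m / 0.75 = -0.0773.

```bash
python3 inch.py '[[0,[-0.0773,0.284,0],0],[0,[-0.0773,0.284,0],0],[0,[-0.0773,0.284,0],0],[0,[-0.0773,0.284,0],0],[0,[-0.0773,0.284,0],0]]'
python3 - <<'E'
from h import *
go([.5598,.1732],.0265,1.644)
E
```

```text
t: 20.5
position: [0.5613, 0.1717, 0.1288]
ee_rot: [-0.001, -0.037, 0.999, -0.0]
contact_force: [-0.4, -0.3, -0.8]
gripper_width: 0.269
grip_force: 59.2
go [0.0012 0.0017 0.1023] turn 0.0 yaw 1.644 q6 -1.37
```

Converted, 0.101 m / 0.75 = 0.1347, 0.09 m / 0.75 = 0.12.

```bash
python3 inch.py '[[0,[0.0013,0.0013,0.0667],0],[0,[0.0013,0.0013,0.12],0],[0,[0.0013,0.0013,0.1347],0],[0,[0.0013,0.0013,0.1347],0],[0,[0.0013,0.0013,0.1347],0]]'
python3 inch.py '[[0,[0,0,0.0013],0],[0,[0,0,0.0013],0],[0.6,[0,0,0.0013],0],[0.6,[0,0,0.0013],0],[0.6,[0,0,0.0013],0]]'
python3 inch.py '[[0.6,[0,0,-0.0667],0],[0.8,[0,0,-0.1333],0],[1,[0,0,-0.2],0],[1,[0,0,-0.24],0],[1,[0,0,-0.24],0]]'
python3 - <<'E'
from h import *
c=shot('wrist');cv2.imwrite('pics/w6.png',c['color'])
go([.6175,-.055],.2,-.106)
go([.6175,-.055],.2,.313+np.pi/2)
E
```

```text
t: 21.12
position: [0.5616, 0.1714, 0.0306]
ee_rot: [0.001, -0.036, 0.999, 0.0]
contact_force: [0.9, -0.4, -0.1]
gripper_width: 0.269
grip_force: 59.3
t: 21.75
position: [0.5605, 0.1716, 0.0283]
ee_rot: [0.0, -0.037, 0.999, -0.0]
contact_force: [-0.1, 0.4, 0.6]
gripper_width: 0.601
grip_force: 0.0
t: 22.38
position: [0.562, 0.1721, 0.2111]
ee_rot: [0.003, -0.037, 0.999, 0.001]
contact_force: [0.1, -0.1, -0.1]
gripper_width: 0.998
grip_force: 0.0
go [-0.0399 -0.2302  0.0092] turn -1.392 yaw 1.644 q6 -1.37
go [-0.0399 -0.2302  0.0092] turn -0.24 yaw 1.644 q6 -1.37
```

View pics/w6.png

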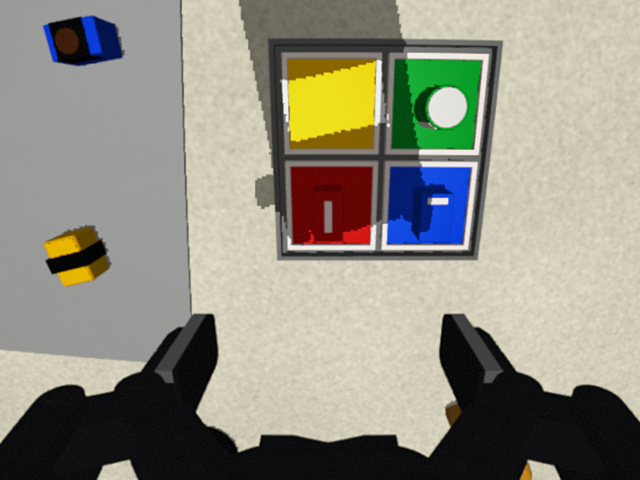

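Film capacitor stands in the red cell (328,215). Now the transformer.

Converted, -0.23 m / 0.75 = -0.3067, -0.04 m / 0.75 = -0.0533, -0.24 rad / 3.1416 = -0.0764.

```bash
python3 inch.py '[[1,[-0.0533,-0.3067,0],-0.0382],[1,[-0.0533,-0.3067,0],-0.0764],[1,[-0.0533,-0.3067,0],-0.0764],[1,[-0.0533,-0.3067,0],-0.0764],[1,[-0.0533,-0.3067,0],-0.0764]]'
python3 - <<'E'
from h import *
c=shot('wrist');cv2.imwrite('pics/w7.png',c['color'])
for k in blobs(c['color'],'yellow',400,25)[:3]:
    r=block(c,k,.044,.032,.033); print(cen(k),r)
    if abs(r[0][0]-.618)<.03: go(r[0],.06,r[1]+np.pi/2)
E
```

```text
t: 23.05
position: [0.6167, -0.0578, 0.2062]
ee_rot: [-0.001, -0.154, 0.988, 0.0]
contact_force: [-0.9, 0.6, 0.8]
gripper_width: 1.0
grip_force: 0.0
(618.9100043060141, 137.36184871537247) (array([0.46827448, 0.15102664]), np.float64(0.0765671962755663), array([0.0508, 0.0668]), array([0.4794, 0.144 ]))
(334.29359458608747, 219.45333648095686) (array([ 0.61849595, -0.05395786]), np.float64(0.3003769739541422), array([0.0313, 0.0478]), array([ 0.6166, -0.0541]))
go [-0.0032  0.0011  0.1463] turn 0.01 yaw 1.881 q6 -1.99
```

View pics/w7.png

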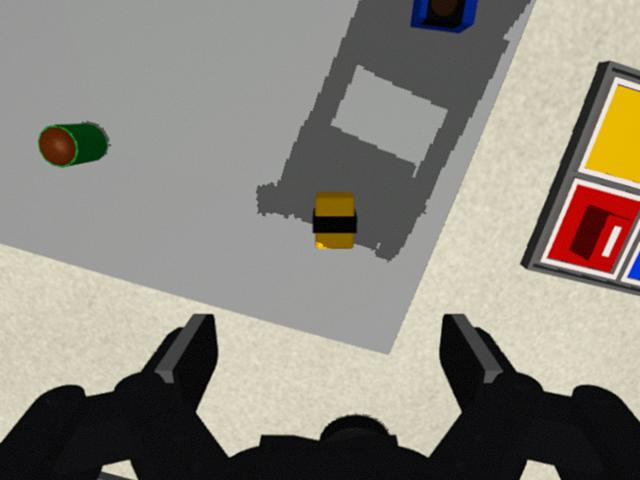

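Transformer at (334,220), black core across at (335,222), square to the fingers.

Converted, 0.145 m / 0.75 = 0.1933, 0.12 m / 0.75 = 0.16, 0.01 rad / 3.1416 = 0.0032.

```bash
python3 inch.py '[[1,[-0.004,0.0027,0.08],0.0032],[1,[-0.004,0.0027,0.16],0.0032],[1,[-0.004,0.0027,0.1933],0.0032],[1,[-0.004,0.0027,0.1933],0.0032],[1,[-0.004,0.0027,0.1933],0.0032]]'
python3 - <<'E'
from h import *
c=shot('wrist')
print(cast(pc:=c,[(0,0)],.03)*0)
for k in blobs(c['color'],'yellow',400,45)[:3]:
    r=block(c,k,.044,.032,.033); print(cen(k),r)
h=cv2.cvtColor(c['color'],cv2.COLOR_BGR2HSV); m=cv2.inRange(h,(0,0,0),(180,255,40)); m[330:]=0; m[:,:230]=0; m[:,420:]=0
for k in cv2.findContours(m,0,1)[0]:
    if cv2.contourArea(k)>300: print('core',cv2.boundingRect(k),cast(c,[cen(k)],.035),cv2.minAreaRect(cast(c,k[:,0],.035).astype(np.float32)))
go([.6185,-.054],.021)
E
```

```text
t: 23.72
position: [0.6199, -0.0512, 0.064]
ee_rot: [0.0, -0.152, 0.988, -0.0]
contact_force: [-0.1, -0.1, 0.8]
gripper_width: 1.0
grip_force: 0.0
[[ 0. -0.]]
(327.62657847263984, 282.67623772299055) (array([ 0.61786411, -0.05333892]), np.float64(0.3128258871802039), array([0.0316, 0.0504]), array([ 0.615 , -0.0546]))
core (288, 271, 79, 39) [[ 0.61884276 -0.0531561 ]] ((0.6166305541992188, -0.05400945246219635), (0.01889820583164692, 0.03546309098601341), 17.48381233215332)
go [ 0.0026 -0.0019  0.0437] turn 0 yaw 1.875 q6 -1.98
```

Converted, 0.042 m / 0.75 = 0.056, -0.0015 m / 0.75 = -0.002.

```bash
python3 inch.py '[[1,[0.002,-0.002,0.04],0],[1,[0.002,-0.002,0.056],0],[1,[0.002,-0.002,0.056],0],[1,[0.002,-0.002,0.056],0]]'
python3 inch.py '[[0,[0,0,0],0],[0,[0,0,0],0],[0,[0,0,0],0],[0,[0,0,0],0],[0,[0,0,0],0]]'
python3 inch.py '[[0,[0,0,-0.0667],0],[0,[0,0,-0.1333],0],[0,[0,0,-0.1467],0],[0,[0,0,-0.1467],0]]'
python3 - <<'E'
from h import *
go([.4753,.1672],.13,1.644)
E
```

```text
t: 24.28
position: [0.6192, -0.0539, 0.0224]
ee_rot: [0.001, -0.151, 0.989, -0.0]
contact_force: [0.5, 0.5, -0.6]
gripper_width: 1.003
grip_force: 0.0
t: 24.9
position: [0.6189, -0.054, 0.0219]
ee_rot: [0.0, -0.151, 0.989, -0.0]
contact_force: [0.2, 0.4, 5.9]
gripper_width: 0.407
grip_force: 60.5
t: 25.4
position: [0.6184, -0.0539, 0.1315]
ee_rot: [0.0, -0.151, 0.989, -0.0]
contact_force: [-0.7, 0.9, 0.1]
gripper_width: 0.405
grip_force: 60.3
go [0.0706 0.2537 0.0014] turn 0.23 yaw 1.874 q6 -1.98
```

Converted, 0.254 m / 0.75 = 0.3387, 0.07 m / 0.75 = 0.0933, 0.23 rad / 3.1416 = 0.0732.

```bash
python3 inch.py '[[0,[0.0933,0.3387,0],0.0366],[0,[0.0933,0.3387,0],0.0732],[0,[0.0933,0.3387,0],0.0732],[0,[0.0933,0.3387,0],0.0732],[0,[0.0933,0.3387,0],0.0732]]'
python3 inch.py '[[0,[0,0,0],0]]'
python3 - <<'E'
from h import *
go([.4753,.1672],.0275,1.644)
E
```

```text
t: 26.02
position: [0.4721, 0.1694, 0.1294]
ee_rot: [-0.002, -0.038, 0.999, -0.001]
contact_force: [1.1, -0.5, -0.3]
gripper_width: 0.41
grip_force: 60.5
t: 26.15
position: [0.4749, 0.1679, 0.1301]
ee_rot: [-0.001, -0.038, 0.999, -0.0]
contact_force: [0.7, 0.2, -0.7]
gripper_width: 0.405
grip_force: 60.5
go [-0.0006 -0.0006  0.1026] turn 0.002 yaw 1.646 q6 -1.33
```

Converted, 0.102 m / 0.75 = 0.136, 0.09 m / 0.75 = 0.12.

```bash
python3 inch.py '[[0,[0,0,0.0667],0],[0,[0,0,0.12],0],[0,[0,0,0.136],0],[0,[0,0,0.136],0],[0,[0,0,0.136],0]]'
python3 inch.py '[[0,[0,0,0.0013],0],[0,[0,0,0.0013],0],[0.65,[0,0,0.0013],0],[0.65,[0,0,0.0013],0],[0.65,[0,0,0.0013],0]]'
python3 inch.py '[[0.65,[0,0,-0.0667],0],[0.8,[0,0,-0.1333],0],[1,[0,0,-0.2],0],[1,[0,0,-0.24],0],[1,[0,0,-0.24],0]]'
python3 inch.py '[[1,[0.1333,-0.1333,0],0],[1,[0.1333,-0.1333,0],0],[1,[0.1333,-0.1333,0],0],[1,[0.1333,-0.1333,0],0]]'
python3 - <<'E'
from h import *
c=shot('top');cv2.imwrite('pics/t2.png',cv2.resize(c['color'][130:370,130:530],(800,480)))
cv2.imwrite('pics/w8.png',shot('wrist')['color'])
E
```

```text
t: 26.78
position: [0.4769, 0.1674, 0.0302]
ee_rot: [0.001, -0.036, 0.999, 0.0]
contact_force: [0.4, 0.7, -2.1]
gripper_width: 0.408
grip_force: 61.6
t: 27.4
position: [0.4758, 0.1677, 0.0284]
ee_rot: [0.0, -0.037, 0.999, 0.0]
contact_force: [-0.6, -0.0, -0.1]
gripper_width: 0.645
grip_force: 0.0
t: 28.02
position: [0.4772, 0.1681, 0.2108]
ee_rot: [0.003, -0.037, 0.999, 0.001]
contact_force: [0.9, 0.2, -0.7]
gripper_width: 1.0
grip_force: 0.0
t: 28.52
position: [0.383, 0.0601, 0.2079]
ee_rot: [-0.0, -0.036, 0.999, 0.0]
contact_force: [-0.5, 0.1, 0.2]
gripper_width: 1.0
grip_force: 0.0
```

View pics/t2.png

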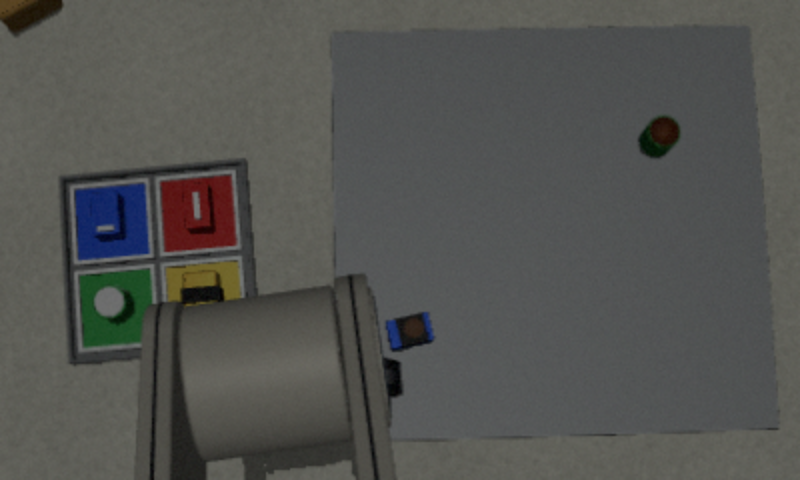

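View pics/w8.png

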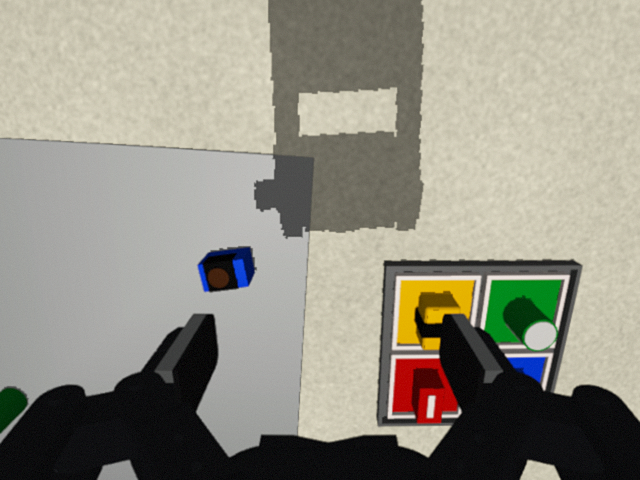

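All four parts stand upright in their cells. The scorched relay (225,270 in the wrist view) and the brown-domed capacitor are still where they were. The arm is clear, so I'm handing in.

```bash
python3 -c "
from bench import env, eyes
print(env.hand_in())"
```

```text
the job is handed in; nothing more can be done
None
```

The job is handed in at about 29 s of the 99 s limit: the four sound parts stand upright near the middle of their own-colour cells, placed in the order asked, and the two failed parts were left where they stood on the mat; hand-in returned no verdict.

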